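# Hang the headset on its bar

### The job

The large reel of solder left standing by the headset hanger is in the way: put it back in the reel tray, standing upright on the tray floor beside the small reel. Then hang the headset by its headband over the hanger's bar, cups down with one on either side, lowering it gently (no dropping, no ramming) until the band rests on the bar, and let go. Do not topple the headset or the reel, or disturb the other things on the bench.

Things in the scene. Friction and masses are not known exactly. Their poses are not given: they have to be found in the camera images.
- headset: over-ear headset standing on its two ear cups, 0.2 to 0.4 kg. 174 mm wide along its x (cup to cup), 168 mm tall; z up, y across the band's width. Origin: underside, midway between the cups. Cups: 64 mm wide (y), 84 mm tall, from 36 to 87 mm out along x each side, so 72 mm free between them. Rigid. Both sides alike: either way round is good.
- headset_crown (a point): underside of the headband's middle, 151.5 mm above the headset's origin: it comes to rest on the bar. The band is 32 mm wide (y), nearly flat over its middle 20 mm, and 16.5 mm thick there, up to 168 mm. Pinch it from above across its width; fingertips below the band's underside would meet the bar first. Axes as the headset's.
- stand: headset hanger fixed to the bench: foot 150 x 120 mm, post 20 mm thick and 255 mm tall at y = -130 mm, and a level steel bar, 18 mm diameter, along the stand's y. Origin: on the bench right below the bar. The bar's height is set by a clamp and NOT in any pose: its top is 170 to 220 mm above the bench; feel for it or look. It does not yield. The headset hangs with its y along the bar.
- bar_end (a point): point on the bench straight below the bar's free end, at y = +98 mm of the stand (axes as the stand's). From y = 90 to 98 mm the bar carries a rubber stop disc of 26 mm diameter; the clamp collar ends at y = -112 mm. The headset can be brought in past this end, or from above.
- reel: large reel of solder wire standing upright, 58 mm diameter, 80 mm tall, 0.3 to 0.6 kg; origin: centre of its underside. It stands on the stand's -x side, 80 to 98 mm from the bar's line, where a cup will hang; a gripper reaching down for it clears the bar best with its fingers closing parallel to the bar.
- tray: shallow reel tray fixed to the bench, outer 160 mm (x) by 200 mm (y), walls 4 mm thick and 25 mm high, inner floor 4 mm above the bench; origin: centre of its underside. The small reel stands in it near y = +65 mm; the part from y = -95 to +35 mm is free.
- small_reel: small reel of solder, 42 mm diameter, 55 mm tall, standing at the +y end of the reel tray; origin: centre of its underside. Bystander.
- banana: toy banana, 130 mm long along its y, 33 mm thick; origin: centre of its underside. Bystander.
- pump: solder sucker lying along its y, aluminium tube 22 mm thick, 200 mm long; origin: under its middle. Bystander.
- tin: round tin with a lid, 93 mm diameter, 55 mm tall; origin: centre of its underside. Bystander.
- bin: small open bin of loose keycaps, 120 x 160 x 55 mm; origin: centre of its underside. Bystander.
- screwdriver: screwdriver, 170 mm long, lying along its x; origin: under its middle. Bystander.
Not all that is in view belongs to the job. Leave any green look-alike of the headset alone.

How it is judged:
By the outcome, as a careful person would: the job done as asked, in the order asked, and still so for the second after the job is handed in, with the robot touching nothing.
It also fails if it takes over 72 s, if anything falls off the work surface, if the arm or the gripper's body presses on something with over 40 N, if the wrist force passes 120 N, or if a joint passes its speed limit or range.

### The arm

A 7-joint arm with a two-finger parallel gripper is mounted at the origin on the work surface. World frame = base frame: x ahead of the robot, y to its left, z up, the work surface at z = 0. Lengths are in m, angles in rad, forces in N, time in s.
With the tool pointing down it reaches from about 0.35 to 0.9 m from the base axis. Payload 8.1 kg.
Tool frame: the origin (TCP) lies at the very end of the fingers, on their centre line; the grasp point (between the pads) lies 19 mm behind it; z points along the fingers, y is the direction in which the jaws open and shut (so a half turn about z gives the same grasp; the last joint's range is limited). The gripper opens to 92 mm and grips with 3 to 60 N. Pads are 19 mm wide; open, the fingers measure 130 mm over their backs; the gripper's body (75 mm by 190 mm) begins 47 mm behind the grasp point.
Start: joints at [-1.236, 0.434, 0.025, 1.573, -0.012, 1.134, -0.075], TCP at [0.265, 0.566, 0.227] pointing down, gripper open.
Joint ranges: [-2.62, 2.62], [-0.44, 2.09], [-1.27, 1.32], [0.08, 2.57], [-1.32, 4.46], [0.12, 2], [-2.74, 2.74]. Speed limits (rad/s): [2.22, 2.22, 3.01, 3.01, 3.14, 3.14, 3.14].

### API

Orientations are given as a rotation vector (axis times angle).
In Python, from cell import observe, get_image, sign_off gives the robot as it stands.
- The arm moves only by the tool arm_command, never from a script. Its argument "deltas" is a list of rows, each an object with "xyz": the shift along the tool's x, y, z in cm, a list of three; "turn": the turn about the tool's z in degrees; "jaw": the closure in counts, from 0 (fully open) to 255 (shut). A call has 1 to 5 rows; each row is the pose to reach, as a shift and turn from the pose measured when the call began, along the tool's axes at that moment; what a row does not reach only later rows make up. A row lasts 1/12 s, in which the tool goes at most 41.7 mm and 7.16 degrees, less where a joint would pass 70% of its speed; a pose out of reach is approached as far as the arm can. A call with a gripper value outside its range is refused whole. The fingers move at their own pace and stop on an object; "force" is the grip in N (left out, the last holds). Time passes only in rows, so rows that repeat a pose let the fingers close. It gives the time, the measured TCP pose, the force and the opening at its end, in the units of the state.
- observe(): the state, without advancing time (a new reading comes with each control period).
- get_image(name): name is "side" or "top" or "wrist"; returns a dict with "frame" (400x640x3 uint8, red, green, blue), "depth" (400x640 float32, m along the optical axis (not along the pixel's ray), 0 where there is no reading), "camera_matrix" (3x3 intrinsics, pixels), "distortion" ([k1, k2, p1, p2, k3] as OpenCV has them; the pictures are not rectified), "cam_to_world" (4x4, takes a point from camera to world coordinates). Camera axes: x right, y up, looking along -z (the intrinsics and any distortion apply to the point x, -y, -z); pixel columns grow to the right and rows downward; lengths in m; the calibration is good to about 2 mm. A picture is of the moment at which its call begins.
- sign_off(): hands the job in, once; it reports no verdict.
The state is a dict: "clock": time; "joints": joint angles; "dq": joint speeds; "joint_efforts": joint torques, N m; "position": TCP position; "ee_rot": TCP orientation; "force": force on the tool from outside, world axes, zero at the start; "ft_torque": the same for the moment, N m; "width": opening from 0.0 (shut) to 1.0 (fully open).
Only numpy, scipy, OpenCV 4.12 (cv2) and the standard library are available. Lean on these libraries where they do the work, as an engineer would, in place of code of your own. Each camera call takes 0.05 s, during which the arm holds its last target.

## Working session

There is one attempt and no reset: what is moved stays moved. The work goes in short steps, Python scripts to look and compute and a tool call to move; the robot and the scene stay as the last step left them, time stands still between calls to the robot, and variables do not carry over. Pictures are saved under pics/ and viewed, and the job is handed in when it is done.

Besides the shell and the picture viewer there is one more tool, called after ">>>" as name([rows], argument=value, ...), one row to a line, values as JSON. arm_command: Moves the arm, as the interface text tells. Its arguments: {"type":"object","properties":{"deltas":{"type":"array","items":{"type":"object","properties":{"xyz":{"type":"array","items":{"type":"number"}},"turn":{"type":"number"},"jaw":{"type":"number"}}}},"force":{"type":"number"}},"required":["deltas"]}

```bash
mkdir -p pics; ls
cat > h.py <<'E'
import numpy as np, cv2
from cell import observe, get_image, sign_off
def grab(n):
    d=get_image(n); np.savez(f'/tmp/{n}.npz',**{k:np.array(v) for k,v in d.items()}); return d
def load(n): return dict(np.load(f'/tmp/{n}.npz'))
def save(d,name): cv2.imwrite(f'pics/{name}.png',cv2.cvtColor(d['frame'],cv2.COLOR_RGB2BGR))
def cloud(d):
    H,W=d['depth'].shape
    u,v=np.meshgrid(np.arange(W),np.arange(H))
    p=cv2.undistortPoints(np.stack([u,v],-1).reshape(-1,1,2).astype(np.float64),d['camera_matrix'],d['distortion']).reshape(H,W,2)
    z=d['depth']
    P=np.stack([p[...,0]*z,-p[...,1]*z,-z,np.ones_like(z)],-1)
    Q=(P@np.array(d['cam_to_world']).T)[...,:3]; Q[z<=0]=np.nan
    return Q
def ray(d,pts,h):
    p=cv2.undistortPoints(np.array(pts,float).reshape(-1,1,2),d['camera_matrix'],d['distortion']).reshape(-1,2)
    T=np.array(d['cam_to_world']); r=np.c_[p[:,0],-p[:,1],-np.ones(len(p))]@T[:3,:3].T; o=T[:3,3]
    return o+r*((h-o[2])/r[:,2])[:,None]
E
python3 - <<'E'
from h import *
for n in ['side','top','wrist']:
    d=grab(n); save(d,n+'0'); print(n,np.round(d['cam_to_world'],3).tolist())
print(observe())
E
```

```text
pics
side [[0.725, 0.416, -0.549, -0.152], [-0.688, 0.419, -0.592, -0.702], [-0.016, 0.807, 0.59, 0.78], [0.0, 0.0, 0.0, 1.0]]
top [[-0.019, 0.995, -0.1, 0.315], [-1.0, -0.019, 0.002, -0.014], [0.0, 0.1, 0.995, 1.654], [0.0, 0.0, 0.0, 1.0]]
wrist [[0.423, -0.874, -0.238, 0.201], [0.906, 0.407, 0.114, 0.596], [-0.003, -0.264, 0.964, 0.384], [0.0, 0.0, 0.0, 1.0]]
{'clock': 0.15, 'joints': array([-1.2356442 ,  0.43507669,  0.02501441,  1.57391003, -0.01159899,
        1.13400189, -0.07512566]), 'dq': array([-9.08496005e-05, -3.43791470e-03, -1.29799978e-03, -4.20047696e-03,
        4.09263458e-04, -5.06418878e-04, -1.21057309e-03]), 'joint_efforts': array([ 1.75628014e-03, -6.68260717e+01,  9.86028425e-01, -3.14690781e+01,
       -6.04872080e-02,  3.93853197e-02,  1.22393972e-04]), 'position': array([0.26483501, 0.56567083, 0.22610868]), 'ee_rot': array([-6.82311831e-01, -3.06645786e+00,  1.95231586e-03]), 'force': array([-0.447082  ,  0.09897174, -0.00193264]), 'ft_torque': array([ 0.0211225 ,  0.01405056, -0.00359048]), 'width': 0.999062634632814}
```

View pics/side0.png

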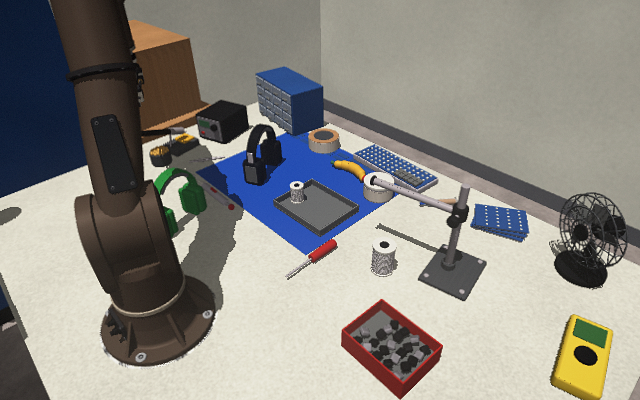

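View pics/top0.png

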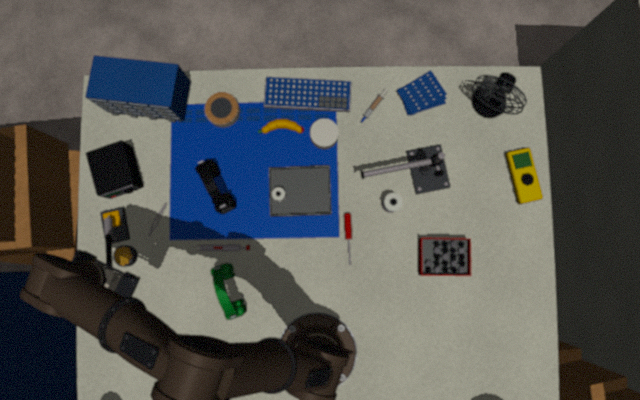

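View pics/wrist0.png

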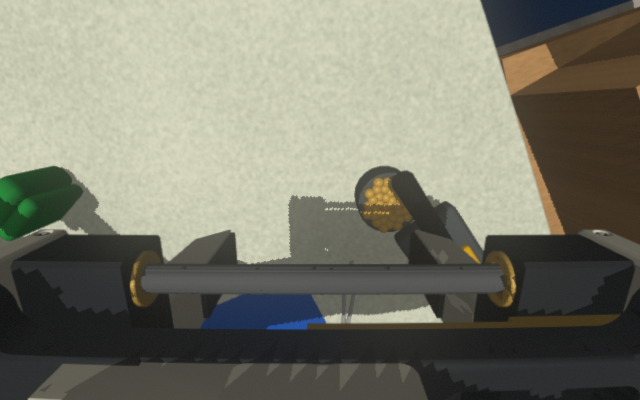

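The side view shows the black headset (262,155), tray (315,205), large reel (382,258) and bar (370,182)→(458,210). The top view shows the headset (215,185), tray (300,190), reel (392,201) and bar (362,173)→(435,153). I'll measure these next.

Run:
```python
from h import *
for n in ['top','side']:
    d=load(n); Q=cloud(d); f=d['frame']; hsv=cv2.cvtColor(f,cv2.COLOR_RGB2HSV)
    fl=Q[...,2]; m=(np.abs(fl)<0.03); print(n,'depth ok',np.mean(d['depth']>0),'table z',np.nanmedian(fl[m]))
    for s,r in {'top':{'bar':(355,145,450,185),'reel':(375,185,410,218),'headset':(185,150,245,220),'tray':(262,160,335,220),'sreel':(268,183,290,205)},'side':{'bar':(362,170,475,230),'reel':(365,232,400,280),'headset':(238,118,290,190),'tray':(265,170,365,240)}}[n].items():
        x0,y0,x1,y1=r; q=Q[y0:y1,x0:x1].reshape(-1,3); 
        q=q[np.isfinite(q[:,2])]
        for a,b in [(0.012,.04),(.04,.07),(.07,.1),(.1,.14),(.14,.16),(.16,.2),(.2,.24),(.24,.3)]:
            k=q[(q[:,2]>a)&(q[:,2]<b)]
            if len(k)>5: print(s,(a,b),len(k),np.round(np.percentile(k,[2,50,98],axis=0),3).tolist())
```

```text
top depth ok 0.99589453125 table z -0.0003085353592948703
bar (0.012, 0.04) 427 [[0.537, -0.44, 0.012], [0.584, -0.367, 0.015], [0.661, -0.312, 0.032]]
bar (0.04, 0.07) 16 [[0.577, -0.369, 0.042], [0.58, -0.356, 0.056], [0.59, -0.354, 0.068]]
bar (0.07, 0.1) 14 [[0.577, -0.365, 0.076], [0.581, -0.356, 0.089], [0.589, -0.354, 0.097]]
bar (0.1, 0.14) 13 [[0.577, -0.366, 0.103], [0.579, -0.359, 0.117], [0.584, -0.354, 0.131]]
bar (0.16, 0.2) 579 [[0.54, -0.378, 0.176], [0.565, -0.277, 0.188], [0.596, -0.143, 0.198]]
bar (0.2, 0.24) 37 [[0.573, -0.371, 0.2], [0.582, -0.358, 0.211], [0.599, -0.348, 0.24]]
bar (0.24, 0.3) 48 [[0.577, -0.373, 0.24], [0.587, -0.363, 0.253], [0.596, -0.355, 0.26]]
reel (0.012, 0.04) 22 [[0.447, -0.254, 0.012], [0.462, -0.226, 0.025], [0.504, -0.223, 0.038]]
reel (0.04, 0.07) 21 [[0.448, -0.266, 0.042], [0.461, -0.236, 0.054], [0.49, -0.222, 0.069]]
reel (0.07, 0.1) 243 [[0.449, -0.273, 0.073], [0.474, -0.248, 0.079], [0.5, -0.223, 0.086]]
headset (0.012, 0.04) 68 [[0.453, 0.253, 0.013], [0.495, 0.292, 0.027], [0.621, 0.415, 0.04]]
headset (0.04, 0.07) 79 [[0.
[... 1839 characters left out ...]
0.582, 0.321, 0.026], [0.788, 0.607, 0.039]]
headset (0.04, 0.07) 444 [[0.453, 0.253, 0.04], [0.568, 0.313, 0.054], [0.777, 0.604, 0.069]]
headset (0.07, 0.1) 403 [[0.455, 0.254, 0.071], [0.559, 0.308, 0.081], [0.615, 0.36, 0.098]]
headset (0.1, 0.14) 206 [[0.466, 0.269, 0.101], [0.482, 0.288, 0.119], [0.606, 0.355, 0.139]]
headset (0.14, 0.16) 140 [[0.484, 0.277, 0.141], [0.502, 0.294, 0.151], [0.588, 0.321, 0.16]]
headset (0.16, 0.2) 130 [[0.502, 0.287, 0.161], [0.529, 0.307, 0.167], [0.566, 0.331, 0.172]]
tray (0.012, 0.04) 957 [[0.441, -0.056, 0.012], [0.513, 0.049, 0.022], [0.734, 0.145, 0.036]]
tray (0.04, 0.07) 168 [[0.491, -0.015, 0.041], [0.507, 0.104, 0.058], [0.679, 0.131, 0.063]]
```

Run:
```python
from h import *
for n,r in [('top',(170,80,460,260)),('side',(230,110,500,310))]:
    d=load(n); x0,y0,x1,y1=r; f=d['frame'][y0:y1,x0:x1]
    s=800/(x1-x0); g=cv2.resize(f,None,fx=s,fy=s,interpolation=cv2.INTER_CUBIC)[:600]
    save({'frame':g},n+'crop'); print(s)
```

```text
2.7586206896551726
2.962962962962963
```

View pics/topcrop.png

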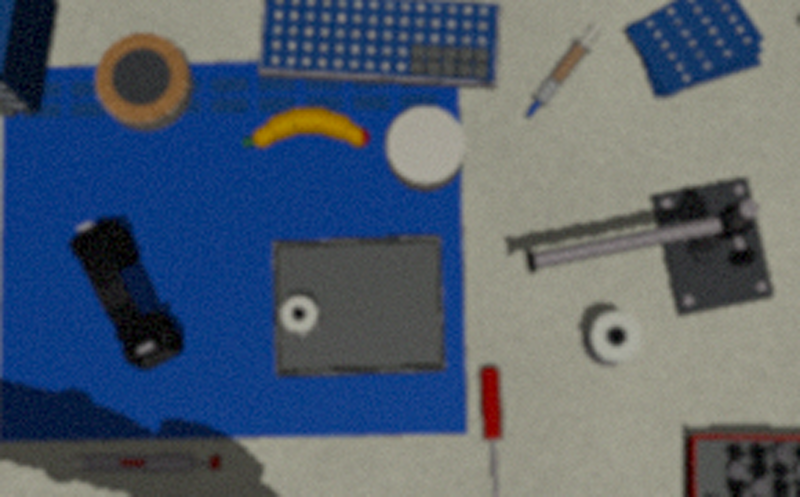

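View pics/sidecrop.png

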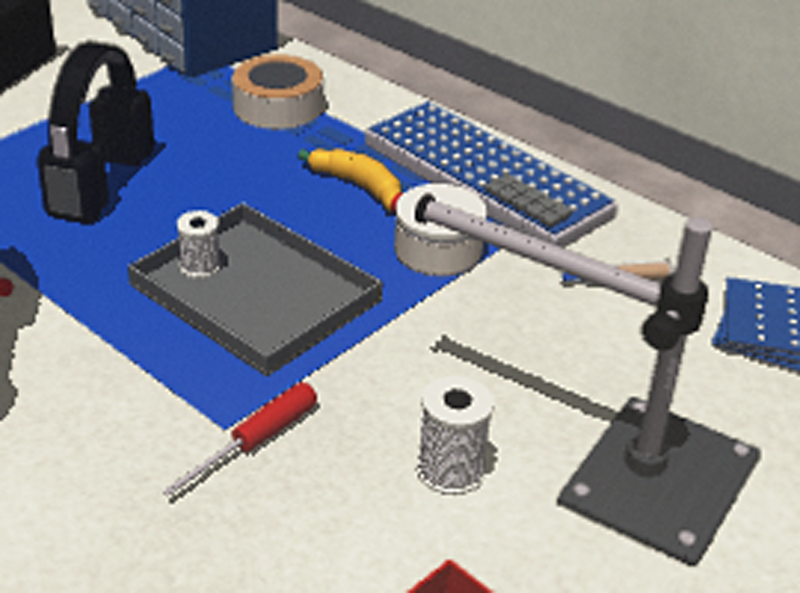

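The crops match the layout: the bar runs from its stop at about (430,205) in the side crop to the clamp at (680,300), with the reel clear of it at (455,440). Next I'll fit the poses.

Run:
```python
from h import *
def sub(Q,r,a,b):
    x0,y0,x1,y1=r; q=Q[y0:y1,x0:x1].reshape(-1,3); q=q[np.isfinite(q[:,2])]; return q[(q[:,2]>a)&(q[:,2]<b)]
def circ(p):
    A=np.c_[2*p,np.ones(len(p))]; s=np.linalg.lstsq(A,(p**2).sum(1),rcond=None)[0]; return s[:2],np.sqrt(s[2]+s[:2]@s[:2])
Q={n:cloud(load(n)) for n in ['top','side']}
R={'bar':{'top':(355,145,450,185),'side':(362,170,475,230)},'reel':{'top':(370,180,415,222),'side':(360,228,405,285)},'hs':{'top':(185,150,245,220),'side':(238,118,290,190)},'tray':{'top':(262,160,335,220),'side':(265,170,365,240)}}
for n in Q:
    b=sub(Q[n],R['bar'][n],.165,.21); b=b[b[:,1]>-.325]
    v=cv2.fitLine(b[:,:2].astype(np.float32),cv2.DIST_HUBER,0,.01,.01).ravel(); 
    if v[1]<0: v[:2]*=-1
    t=(b[:,:2]-v[2:])@v[:2]; s=(b[:,:2]-v[2:])@[-v[1],v[0]]
    print(n,'bar dir',v[:2],'yaw of y-axis deg',np.degrees(np.arctan2(v[1],v[0])),'pt',v[2:],'lateral pct',np.percentile(s,[1,50,99]))
    print('  end',v[2:]+v[:2]*np.percentile(t,99.5))
    for lo in np.arange(t.min(),t.max(),.025):
        k=(t>lo)&(t<lo+.025); print('  ',np.round(v[2:]+v[:2]*(lo+.0125),3),np.round(np.percentile(b[k,2],[50,90,97]),4),np.round(np.percentile(s[k],[3,97]),4))
    r=sub(Q[n],R['reel'][n],.072,.09); print(' reel top minrect',cv2.minEnclosingCircle(r[:,:2].astype(np.float32)),'z',np.median(r[:,2]))
    r=sub(Q[n],R['reel'][n],.02,.065); print(' reel side circ',circ(r[:,:2]))
    h=sub(Q[n],R['hs'][n],.015,.18); h=h[(h[:,0]<.66)&(h[:,1]<.42)&(h[:,1]>.23)]
    k=h[:,2]<.088
    for nm,p in [('all',h),('>.02',h[h[:,2]>.03]),('top',h[h[:,2]>.155]),('band',h[h[:,2]>.11])]: print(' hs',nm,len(p),cv2.minAreaRect(p[:,:2].astype(np.float32)))
    print(' hs ztop',np.percentile(h[:,2],[95,99]))
    c=np.array([.53,.31]);
    T=sub(Q[n],R['tray'][n],.016,.028); T=T[(T[:,0]<.63)]
    print(' tray',cv2.minAreaRect(T[:,:2].astype(np.float32)))
```

```text
top bar dir [-0.1873892   0.98228574] yaw of y-axis deg 100.80046 pt [ 0.5617125  -0.23019023] lateral pct [-0.00980942  0.00020727  0.00878015]
  end [ 0.54478506 -0.14145735]
   [ 0.577 -0.313] [0.1876 0.1918 0.1946] [-0.0076  0.0079]
   [ 0.573 -0.288] [0.1878 0.1929 0.1936] [-0.0086  0.0078]
   [ 0.568 -0.264] [0.1868 0.1921 0.1934] [-0.0087  0.0077]
   [ 0.563 -0.239] [0.1875 0.1911 0.1924] [-0.0089  0.0076]
   [ 0.559 -0.214] [0.1883 0.1934 0.1946] [-0.0088  0.0075]
   [ 0.554 -0.19 ] [0.187  0.1917 0.1948] [-0.0086  0.0077]
   [ 0.549 -0.165] [0.1883 0.1923 0.1956] [-0.0086  0.0077]
   [ 0.545 -0.141] [0.1891 0.1937 0.1971] [-0.0104  0.0103]
 reel top minrect ((0.47562599182128906, -0.24802720546722412), 0.02855858765542507) z 0.0789795913053184
 reel side circ (array([ 0.47519608, -0.24982843]), np.float64(0.027449623308890888))
 hs all 969 ((0.5382751226425171, 0.3151158392429352), (0.1756567656993866, 0.06367117166519165), 26.947280883789062)
 hs >.02 939 ((0.5383431911468506, 0.31514889001846313), (0.17573541402816772, 0.06269840896129608), 26.562463760375977)
 hs top 286 
[... 1148 characters left out ...]
ide circ (array([ 0.47457627, -0.24982943]), np.float64(0.02623874632348059))
 hs all 1492 ((0.5329089760780334, 0.3117283582687378), (0.1704733818769455, 0.06764043867588043), 26.733625411987305)
 hs >.02 1333 ((0.5329089760780334, 0.3117283582687378), (0.1704733818769455, 0.06764043867588043), 26.733625411987305)
 hs top 172 ((0.5351855158805847, 0.31183403730392456), (0.0857996940612793, 0.036787208169698715), 27.789989471435547)
 hs band 424 ((0.5340259075164795, 0.31106510758399963), (0.152763232588768, 0.03697473555803299), 26.12941551208496)
 hs ztop [0.16616127 0.16993669]
 tray ((0.522393524646759, 0.08010280877351761), (0.16619984805583954, 0.3722435534000397), 0.10799051076173782)
```

```bash
cat > plan.py <<'E'
import sys,numpy as np
from cell import observe
from scipy.spatial.transform import Rotation as Ro
def st():
    s=observe(); R=Ro.from_rotvec(s['ee_rot']).as_matrix()
    print('t',round(s['clock'],2),'pos',np.round(s['position'],4),'jaw deg',round(np.degrees(np.arctan2(R[1,1],R[0,1])),2),'tilt',np.round(R[:2,2],4),'F',np.round(s['force'],2),'w',round(s['width'],3),'q',np.round(s['joints'],2))
    return s,R
if __name__=='__main__':
    s,R=st(); a=list(map(float,sys.argv[1:]))
    if len(a)>=3:
        print('delta cm',np.round(R.T@(np.array(a[:3])-s['position'])*100,2))
    if len(a)>3:
        c=np.degrees(np.arctan2(R[1,1],R[0,1])); print('turn',round((c-a[3]+360)%360,1), 'or', round((c-a[3]+360)%360-360,1))
E
python3 plan.py 0.4755 -0.249 0.26 -79.4
```

```text
t 0.15 pos [0.2648 0.5657 0.2261] jaw deg 64.91 tilt [-0.0004 -0.0012] F [-0.45  0.1  -0.  ] w 0.999 q [-1.24  0.44  0.03  1.57 -0.01  1.13 -0.08]
delta cm [-53.62 -64.85  -3.3 ]
turn 144.3 or -215.7
```

>>> arm_command([
  {"xyz": [-2,-2.5,-1],"turn": 6},
  {"xyz": [-4.5,-5.5,-2],"turn": 12},
  {"xyz": [-7,-8.5,-3],"turn": 18},
  {"xyz": [-9.5,-11.5,-3.3],"turn": 24},
  {"xyz": [-12,-14.5,-3.3],"turn": 30},
])

```text
schema error: expected keys xyz, turn, jaw
```

```bash
python3 plan.py 0.4755 -0.249 0.26 -79.4
```

```text
t 0.15 pos [0.2648 0.5657 0.2261] jaw deg 64.91 tilt [-0.0004 -0.0012] F [-0.45  0.1  -0.  ] w 0.999 q [-1.24  0.44  0.03  1.57 -0.01  1.13 -0.08]
delta cm [-53.62 -64.85  -3.3 ]
turn 144.3 or -215.7
```

>>> arm_command([
  {"xyz": [-2,-2.5,-1],"turn": 6,"jaw": 0},
  {"xyz": [-4.5,-5.5,-2],"turn": 12,"jaw": 0},
  {"xyz": [-7,-8.5,-3],"turn": 18,"jaw": 0},
  {"xyz": [-9.5,-11.5,-3.3],"turn": 24,"jaw": 0},
  {"xyz": [-12,-14.5,-3.3],"turn": 30,"jaw": 0},
])

```text
clock: 0.57
position: [0.3125, 0.3821, 0.26]
ee_rot: [1.46, 2.782, 0.0]
force: [0.8, 0.1, -0.2]
width: 0.998
```

```bash
python3 plan.py 0.4755 -0.249 0.26 -79.4
```

```text
t 0.57 pos [0.3125 0.3821 0.26  ] jaw deg 34.62 tilt [0.0002 0.0002] F [ 0.81  0.06 -0.25] w 0.998 q [-1.13  0.19  0.17  1.85 -0.03  1.11 -0.35]
delta cm [-6.119e+01 -2.244e+01 -1.000e-02]
turn 114.0 or -246.0
```

>>> arm_command([
  {"xyz": [-3.5,-1.3,0],"turn": 7,"jaw": 0},
  {"xyz": [-7,-2.6,0],"turn": 14,"jaw": 0},
  {"xyz": [-10.5,-3.9,0],"turn": 21,"jaw": 0},
  {"xyz": [-14,-5.2,0],"turn": 28,"jaw": 0},
  {"xyz": [-17.5,-6.5,0],"turn": 35,"jaw": 0},
])

```text
clock: 0.98
position: [0.3583, 0.1992, 0.26]
ee_rot: [-2.235, -2.207, -0.001]
force: [0.6, 0.5, 0.2]
width: 0.996
```

```bash
python3 plan.py 0.4755 -0.249 0.26 -79.4
```

```text
t 0.98 pos [0.3583 0.1992 0.26  ] jaw deg -0.72 tilt [0.     0.0005] F [0.59 0.52 0.22] w 0.996 q [-0.97  0.03  0.35  2.03 -0.01  1.09 -0.63]
delta cm [-4.467e+01  1.228e+01 -2.000e-02]
turn 78.7 or -281.3
```

>>> arm_command([
  {"xyz": [-4,1.1,0],"turn": 7,"jaw": 0},
  {"xyz": [-8,2.2,0],"turn": 14,"jaw": 0},
  {"xyz": [-12,3.3,0],"turn": 21,"jaw": 0},
  {"xyz": [-16,4.4,0],"turn": 28,"jaw": 0},
  {"xyz": [-20,5.5,0],"turn": 35,"jaw": 0},
])

```text
clock: 1.4
position: [0.4104, -0.0026, 0.26]
ee_rot: [-2.799, -1.425, -0.002]
force: [0.5, 0.2, 0.4]
width: 0.999
```

```bash
python3 plan.py 0.4755 -0.249 0.26 -79.4
```

```text
t 1.4 pos [ 0.4104 -0.0026  0.26  ] jaw deg -36.05 tilt [0.0005 0.0012] F [0.46 0.25 0.38] w 0.999 q [-0.71  0.02  0.61  2.04 -0.01  1.09 -0.72]
delta cm [-16.09  19.76  -0.02]
turn 43.4 or -316.6
```

>>> arm_command([
  {"xyz": [-2.5,3,0],"turn": 7,"jaw": 0},
  {"xyz": [-5,6,0],"turn": 14,"jaw": 0},
  {"xyz": [-7.5,9,0],"turn": 21,"jaw": 0},
  {"xyz": [-10,12,0],"turn": 28,"jaw": 0},
  {"xyz": [-12.5,15.2,0],"turn": 35,"jaw": 0},
])

```text
clock: 1.82
position: [0.4596, -0.1948, 0.26]
ee_rot: [-3.099, -0.509, -0.002]
force: [0.5, 1.7, 0.3]
width: 0.998
```

```bash
python3 plan.py 0.4755 -0.249 0.26 -79.4
```

```text
t 1.82 pos [ 0.4596 -0.1948  0.26  ] jaw deg -71.35 tilt [0.0012 0.0017] F [0.5  1.66 0.27] w 0.998 q [-0.39  0.24  0.85  1.87 -0.2   1.12 -0.71]
delta cm [-0.23  5.65 -0.01]
turn 8.1 or -351.9
```

>>> arm_command([
  {"xyz": [-0.1,2.8,0],"turn": 4,"jaw": 0},
  {"xyz": [-0.2,5.65,0],"turn": 8.1,"jaw": 0},
  {"xyz": [-0.2,5.65,0],"turn": 8.1,"jaw": 0},
])

```text
clock: 2.07
position: [0.4759, -0.2546, 0.26]
ee_rot: [3.127, 0.273, 0.002]
force: [-0.6, 0.7, 0.0]
width: 1.003
```

```bash
python3 plan.py 0.4755 -0.249 0.035 -79.4
python3 - <<'E'
from h import *
d=grab('wrist'); save(d,'w1'); d=grab('side'); save(d,'s1')
E
```

```text
t 2.07 pos [ 0.4759 -0.2546  0.26  ] jaw deg -80.01 tilt [ 0.0013 -0.0025] F [-0.63  0.68  0.04] w 1.003 q [-0.27  0.34  0.89  1.78 -0.28  1.15 -0.69]
delta cm [ 0.04 -0.62 22.5 ]
turn 359.4 or -0.6
```

View pics/w1.png

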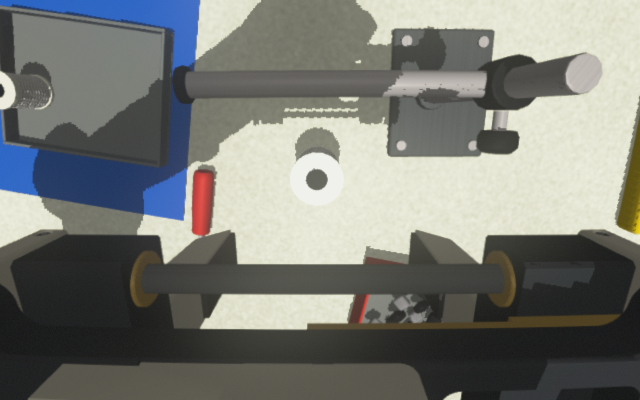

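View pics/s1.png

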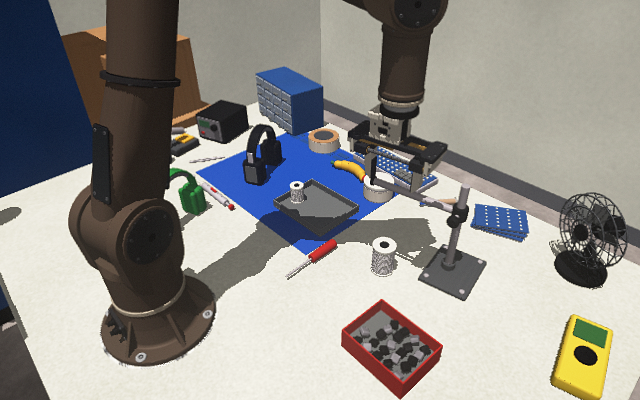

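The wrist view shows the reel top at (317,180), the bar along row 83 from its stop at (182,83), and the fingers closing parallel to it. I'll refine from this picture's depth.

```bash
python3 - <<'E'
from h import *
d=load('wrist'); Q=cloud(d)
q=Q[145:212,280:352].reshape(-1,3); t=q[(q[:,2]>.072)&(q[:,2]<.088)]
print('reel',cv2.minEnclosingCircle(t[:,:2].astype(np.float32)),np.median(t[:,2]))
b=Q[60:105,165:480].reshape(-1,3); b=b[(b[:,2]>.165)&(b[:,2]<.21)]
v=cv2.fitLine(b[:,:2].astype(np.float32),cv2.DIST_HUBER,0,.01,.01).ravel(); v[:2]*=np.sign(v[1])
t=(b[:,:2]-v[2:])@v[:2]; s=(b[:,:2]-v[2:])@[-v[1],v[0]]
print('bar',np.degrees(np.arctan2(v[1],v[0])),v,'end',v[2:]+v[:2]*np.percentile(t,99.8),np.percentile(s,[1,99]),'z',np.percentile(b[:,2],[50,90,98]))
E
python3 plan.py 0.4755 -0.249 0.035 -79.4
```

```text
reel ((0.4748792350292206, -0.24953949451446533), 0.02897537127137184) 0.08010067951749072
bar 100.17142 [-0.17659378  0.9842838   0.5632511  -0.2414173 ] end [ 0.54548815 -0.14241177] [-0.00929014  0.00928492] z [0.18927599 0.19096842 0.19251035]
t 2.17 pos [ 0.4754 -0.25    0.2594] jaw deg -79.57 tilt [-0.0002  0.001 ] F [ 0.15  0.71 -0.05] w 1.003 q [-0.27  0.33  0.88  1.79 -0.28  1.15 -0.69]
delta cm [ 0.03 -0.08 22.44]
turn 359.8 or -0.2
```

>>> arm_command([
  {"xyz": [0,-0.05,3],"turn": 0,"jaw": 0},
  {"xyz": [0,-0.05,6],"turn": 0,"jaw": 0},
  {"xyz": [0,-0.05,9],"turn": 0,"jaw": 0},
  {"xyz": [0,-0.05,12],"turn": 0,"jaw": 0},
  {"xyz": [0,-0.05,14],"turn": 0,"jaw": 0},
])

```text
clock: 2.58
position: [0.4743, -0.2468, 0.117]
ee_rot: [-3.125, -0.29, 0.003]
force: [0.3, 0.6, -0.3]
width: 1.0
```

```bash
python3 plan.py 0.475 -0.2495 0.035 -79.6
```

```text
t 2.58 pos [ 0.4743 -0.2468  0.117 ] jaw deg -79.4 tilt [-0.0023  0.0031] F [ 0.31  0.62 -0.3 ] w 1.0 q [-0.16  0.5   0.76  1.96 -0.45  0.86 -0.54]
delta cm [0.04 0.3  8.2 ]
turn 0.2 or -359.8
```

>>> arm_command([
  {"xyz": [0.05,0.3,2],"turn": 0,"jaw": 0},
  {"xyz": [0.05,0.3,4],"turn": 0,"jaw": 0},
  {"xyz": [0.05,0.3,6],"turn": 0,"jaw": 0},
  {"xyz": [0.05,0.3,8.2],"turn": 0,"jaw": 0},
  {"xyz": [0.05,0.3,8.2],"turn": 0,"jaw": 0},
])

```text
clock: 3.0
position: [0.4733, -0.2464, 0.032]
ee_rot: [-3.121, -0.294, 0.01]
force: [-0.2, 0.5, 0.4]
width: 1.001
```

```bash
python3 plan.py 0.475 -0.2495 0.035 -79.6
```

```text
t 3.0 pos [ 0.4733 -0.2464  0.032 ] jaw deg -79.24 tilt [-0.0072  0.0062] F [-0.18  0.5   0.41] w 1.001 q [-0.07  0.62  0.65  2.02 -0.58  0.7  -0.44]
delta cm [ 0.11  0.34 -0.3 ]
turn 0.4 or -359.6
```

>>> arm_command([
  {"xyz": [0.15,0.34,-0.3],"turn": 0,"jaw": 0},
  {"xyz": [0.15,0.34,-0.3],"turn": 0,"jaw": 0},
  {"xyz": [0.15,0.34,-0.3],"turn": 0,"jaw": 40},
  {"xyz": [0.15,0.34,-0.3],"turn": 0,"jaw": 60},
], force=20)

```text
clock: 3.33
position: [0.4763, -0.2496, 0.0362]
ee_rot: [-3.122, -0.295, 0.007]
force: [0.1, -0.5, -0.2]
width: 0.901
```

```bash
python3 plan.py 0.475 -0.2495 0.036 -79.6
```

```text
t 3.33 pos [ 0.4763 -0.2496  0.0362] jaw deg -79.2 tilt [-0.0051  0.0057] F [ 0.05 -0.47 -0.21] w 0.901 q [-0.07  0.62  0.65  2.01 -0.57  0.71 -0.44]
delta cm [-0.13 -0.03  0.02]
turn 0.4 or -359.6
```

>>> arm_command([
  {"xyz": [-0.1,0,0],"turn": 0,"jaw": 90},
  {"xyz": [-0.1,0,0],"turn": 0,"jaw": 130},
  {"xyz": [-0.1,0,0],"turn": 0,"jaw": 160},
  {"xyz": [-0.1,0,0],"turn": 0,"jaw": 180},
  {"xyz": [-0.1,0,0],"turn": 0,"jaw": 180},
], force=25)

```text
clock: 3.75
position: [0.4754, -0.2494, 0.0364]
ee_rot: [-3.121, -0.295, 0.007]
force: [-1.0, 3.1, 6.1]
width: 0.628
```

```bash
python3 plan.py 0.475 -0.2495 0.28 -79.6
```

```text
t 3.75 pos [ 0.4754 -0.2494  0.0364] jaw deg -79.19 tilt [-0.0051  0.0063] F [-1.03  3.07  6.08] w 0.628 q [-0.07  0.61  0.65  2.01 -0.57  0.71 -0.44]
delta cm [ -0.13  -0.17 -24.36]
turn 0.4 or -359.6
```

>>> arm_command([
  {"xyz": [0,0,-0.2],"turn": 0,"jaw": 180},
  {"xyz": [0,0,-1],"turn": 0,"jaw": 180},
  {"xyz": [0,0,-2],"turn": 0,"jaw": 180},
  {"xyz": [0,0,-2],"turn": 0,"jaw": 180},
], force=30)

```text
clock: 4.08
position: [0.4761, -0.2503, 0.0582]
ee_rot: [-3.122, -0.295, 0.004]
force: [0.4, -0.5, -5.1]
width: 0.625
```

```bash
python3 plan.py 0.475 -0.2495 0.28 -79.6
```

```text
t 4.08 pos [ 0.4761 -0.2503  0.0582] jaw deg -79.21 tilt [-0.0033  0.0053] F [ 0.44 -0.51 -5.07] w 0.625 q [-0.09  0.58  0.68  2.   -0.54  0.75 -0.46]
delta cm [ -0.14  -0.23 -22.18]
turn 0.4 or -359.6
```

>>> arm_command([
  {"xyz": [0,0,-3],"turn": 0,"jaw": 180},
  {"xyz": [0,0,-7],"turn": 0,"jaw": 180},
  {"xyz": [0,0,-11],"turn": 0,"jaw": 180},
  {"xyz": [0,0,-15],"turn": 0,"jaw": 180},
  {"xyz": [0,0,-18.5],"turn": 0,"jaw": 180},
])

```text
clock: 4.5
position: [0.4763, -0.2517, 0.2458]
ee_rot: [-3.123, -0.293, 0.003]
force: [1.4, 0.3, -5.1]
width: 0.625
```

```bash
python3 plan.py 0.523 0.01 0.24 -79.2
```

```text
t 4.5 pos [ 0.4763 -0.2517  0.2458] jaw deg -79.27 tilt [-0.0025  0.0048] F [ 1.43  0.3  -5.06] w 0.625 q [-0.26  0.35  0.88  1.8  -0.3   1.13 -0.66]
delta cm [  9.46 -24.84   0.69]
turn 359.9 or -0.1
```

>>> arm_command([
  {"xyz": [1.1,-3,0],"turn": 0,"jaw": 180},
  {"xyz": [2.5,-6.5,0],"turn": 0,"jaw": 180},
  {"xyz": [3.9,-10.2,0],"turn": 0,"jaw": 180},
  {"xyz": [5.3,-13.9,0],"turn": 0,"jaw": 180},
  {"xyz": [6.7,-17.6,0],"turn": 0,"jaw": 180},
])

```text
clock: 4.92
position: [0.5089, -0.0647, 0.2468]
ee_rot: [-3.122, -0.292, 0.002]
force: [1.9, -0.0, -6.1]
width: 0.629
```

```bash
python3 plan.py 0.523 0.01 0.24 -79.2
```

```text
t 4.92 pos [ 0.5089 -0.0647  0.2468] jaw deg -79.31 tilt [-0.0021  0.0054] F [ 1.86 -0.04 -6.11] w 0.629 q [-0.64  0.29  0.86  1.86 -0.25  1.11 -1.07]
delta cm [ 2.77 -7.07  0.72]
turn 359.9 or -0.1
```

>>> arm_command([
  {"xyz": [1.2,-3,0.5],"turn": 0,"jaw": 180},
  {"xyz": [2.1,-5.5,3],"turn": 0,"jaw": 180},
  {"xyz": [2.77,-7.05,6],"turn": 0,"jaw": 180},
  {"xyz": [2.77,-7.05,9],"turn": 0,"jaw": 180},
  {"xyz": [2.77,-7.05,11],"turn": 0,"jaw": 180},
])

```text
clock: 5.33
position: [0.5216, 0.0122, 0.1348]
ee_rot: [-3.122, -0.297, 0.006]
force: [0.6, -0.7, -5.4]
width: 0.628
```

```bash
python3 plan.py 0.523 0.01 0.0404 -79.2
```

```text
t 5.33 pos [0.5216 0.0122 0.1348] jaw deg -79.13 tilt [-0.0044  0.0053] F [ 0.62 -0.66 -5.42] w 0.628 q [-0.67  0.44  0.75  1.97 -0.4   0.88 -1.08]
delta cm [0.13 0.3  9.44]
turn 0.1 or -359.9
```

>>> arm_command([
  {"xyz": [0.1,0.2,2],"turn": 0,"jaw": 180},
  {"xyz": [0.1,0.2,4.5],"turn": 0,"jaw": 180},
  {"xyz": [0.1,0.2,6.5],"turn": 0,"jaw": 180},
  {"xyz": [0.1,0.2,8],"turn": 0,"jaw": 180},
  {"xyz": [0.1,0.2,8.5],"turn": 0,"jaw": 180},
])

```text
clock: 5.75
position: [0.5212, 0.0109, 0.0479]
ee_rot: [-3.122, -0.297, 0.011]
force: [0.5, -0.1, -5.2]
width: 0.625
```

```bash
python3 plan.py 0.523 0.01 0.0404 -79.2
```

```text
t 5.75 pos [0.5212 0.0109 0.0479] jaw deg -79.13 tilt [-0.0075  0.0046] F [ 0.47 -0.1  -5.23] w 0.625 q [-0.58  0.57  0.64  2.04 -0.53  0.7  -0.97]
delta cm [0.17 0.12 0.75]
turn 0.1 or -359.9
```

>>> arm_command([
  {"xyz": [0,0,0.2],"turn": 0,"jaw": 180},
  {"xyz": [0,0,0.4],"turn": 0,"jaw": 180},
  {"xyz": [0,0,0.6],"turn": 0,"jaw": 180},
  {"xyz": [0,0,0.7],"turn": 0,"jaw": 180},
  {"xyz": [0,0,0.7],"turn": 0,"jaw": 180},
])

```text
clock: 6.17
position: [0.5215, 0.011, 0.0414]
ee_rot: [-3.122, -0.297, 0.01]
force: [0.5, 0.8, -4.8]
width: 0.629
```

```bash
python3 plan.py 0.523 0.01 0.0404 -79.2
```

```text
t 6.17 pos [0.5215 0.011  0.0414] jaw deg -79.12 tilt [-0.0066  0.0049] F [ 0.52  0.83 -4.79] w 0.629 q [-0.57  0.58  0.63  2.05 -0.54  0.69 -0.96]
delta cm [0.13 0.13 0.09]
turn 0.1 or -359.9
```

>>> arm_command([
  {"xyz": [0,0,0.08],"turn": 0,"jaw": 180},
  {"xyz": [0,0,0.12],"turn": 0,"jaw": 180},
  {"xyz": [0,0,0.16],"turn": 0,"jaw": 180},
])

```text
clock: 6.42
position: [0.5219, 0.0112, 0.0404]
ee_rot: [-3.122, -0.297, 0.008]
force: [-3.9, 1.1, 9.6]
width: 0.623
```

```bash
python3 plan.py 0.523 0.01 0.0404 -79.2
```

```text
t 6.42 pos [0.5219 0.0112 0.0404] jaw deg -79.12 tilt [-0.0057  0.0054] F [-3.94  1.12  9.61] w 0.623 q [-0.57  0.58  0.63  2.05 -0.54  0.69 -0.96]
delta cm [ 0.09  0.14 -0.01]
turn 0.1 or -359.9
```

Contact with the tray floor. Opening gradually.

>>> arm_command([
  {"xyz": [0,0,0],"turn": 0,"jaw": 85},
  {"xyz": [0,0,0],"turn": 0,"jaw": 70},
  {"xyz": [0,0,0],"turn": 0,"jaw": 50},
  {"xyz": [0,0,0],"turn": 0,"jaw": 30},
  {"xyz": [0,0,0],"turn": 0,"jaw": 30},
])

```text
clock: 6.83
position: [0.5221, 0.0111, 0.0405]
ee_rot: [-3.122, -0.297, 0.008]
force: [0.5, -0.9, -0.4]
width: 0.87
```

```bash
python3 plan.py 0.523 0.01 0.0404 -79.2
```

```text
t 6.83 pos [0.5221 0.0111 0.0405] jaw deg -79.12 tilt [-0.0054  0.0054] F [ 0.51 -0.9  -0.43] w 0.87 q [-0.57  0.58  0.63  2.05 -0.54  0.69 -0.96]
delta cm [0.07 0.13 0.  ]
turn 0.1 or -359.9
```

>>> arm_command([
  {"xyz": [0,0,-1.5],"turn": 0,"jaw": 30},
  {"xyz": [0,0,-5],"turn": 0,"jaw": 30},
  {"xyz": [0,0,-9],"turn": 0,"jaw": 30},
  {"xyz": [0,0,-13],"turn": 0,"jaw": 30},
  {"xyz": [0,0,-17],"turn": 0,"jaw": 30},
])

```text
clock: 7.25
position: [0.5224, 0.0098, 0.2121]
ee_rot: [-3.122, -0.296, 0.009]
force: [0.2, 1.1, -0.1]
width: 0.881
```

```bash
python3 plan.py 0.537 0.3155 0.26 -63.2
```

```text
t 7.25 pos [0.5224 0.0098 0.2121] jaw deg -79.17 tilt [-0.0061  0.0048] F [ 0.21  1.07 -0.15] w 0.881 q [-0.74  0.35  0.83  1.88 -0.3   1.04 -1.17]
delta cm [  7.15 -29.78  -4.65]
turn 344.0 or -16.0
```

>>> arm_command([
  {"xyz": [0.7,-2.5,-2],"turn": -3,"jaw": 30},
  {"xyz": [1.5,-6,-4],"turn": -6,"jaw": 30},
  {"xyz": [2.4,-10,-5],"turn": -9,"jaw": 30},
  {"xyz": [3.3,-14,-5],"turn": -12,"jaw": 30},
  {"xyz": [4.3,-18,-5],"turn": -15,"jaw": 30},
])

```text
clock: 7.67
position: [0.5312, 0.1964, 0.2642]
ee_rot: [-3.054, -0.704, 0.004]
force: [1.0, -0.7, -0.0]
width: 0.884
```

```bash
python3 plan.py 0.537 0.3155 0.26 -63.2
```

```text
t 7.67 pos [0.5312 0.1964 0.2642] jaw deg -64.04 tilt [-0.0044  0.0065] F [ 1.05 -0.71 -0.03] w 0.884 q [-0.98  0.36  0.74  1.71 -0.27  1.18 -1.29]
delta cm [  5.73 -10.45   0.5 ]
turn 359.2 or -0.8
```

>>> arm_command([
  {"xyz": [1.5,-3,0.3],"turn": 0,"jaw": 60},
  {"xyz": [3.5,-6.5,0.4],"turn": 0,"jaw": 60},
  {"xyz": [5.2,-9.5,0.5],"turn": -0.8,"jaw": 60},
  {"xyz": [5.7,-10.4,0.5],"turn": -0.8,"jaw": 60},
  {"xyz": [5.7,-10.4,0.5],"turn": -0.8,"jaw": 60},
])

```text
clock: 8.08
position: [0.5357, 0.3193, 0.2588]
ee_rot: [-3.047, -0.735, 0.006]
force: [0.1, -0.3, -0.4]
width: 0.763
```

```bash
python3 plan.py 0.537 0.3155 0.26 -63.2;python3 - <<'E'
from h import *
d=grab('wrist'); save(d,'w2'); d=grab('side'); save(d,'s2')
E
```

```text
t 8.08 pos [0.5357 0.3193 0.2588] jaw deg -62.89 tilt [-0.0054  0.0065] F [ 0.12 -0.33 -0.37] w 0.763 q [-1.08  0.46  0.7   1.57 -0.32  1.22 -1.42]
delta cm [-0.06  0.39 -0.12]
turn 0.3 or -359.7
```

View pics/w2.png

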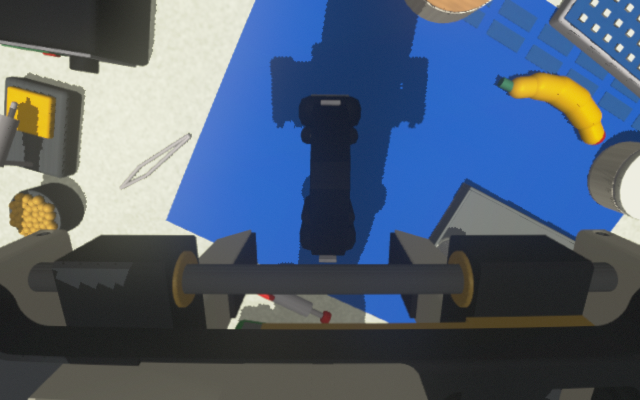

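View pics/s2.png

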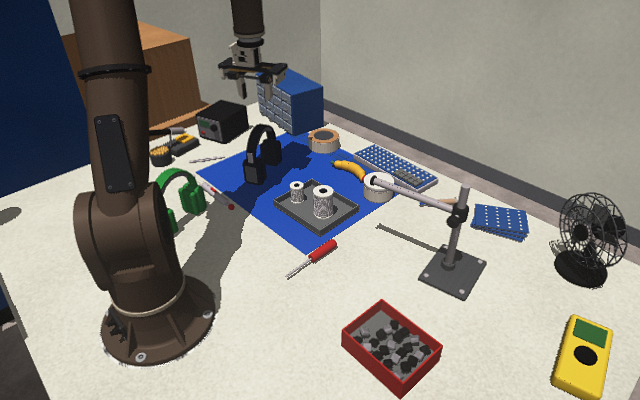

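The reel now stands upright in the tray at (323,205), beside the small reel. The wrist view shows the headset band from (330,100) to (328,255), midway between the fingers. I'll refine its pose.

```bash
python3 - <<'E'
from h import *
d=load('wrist'); Q=cloud(d)
q=Q[85:262,290:370].reshape(-1,3); q=q[np.isfinite(q[:,2])]
for nm,lo,hi in [('band',.11,.18),('top',.155,.18),('cups',.03,.09),('all',.02,.18)]:
    p=q[(q[:,2]>lo)&(q[:,2]<hi)]; print(nm,len(p),cv2.minAreaRect(p[:,:2].astype(np.float32)),np.percentile(p[:,2],98))
E
python3 plan.py 0.537 0.3155 0.1535 -63.2
```

```text
band 5875 ((0.5383450984954834, 0.3146046996116638), (0.15816359221935272, 0.032099347561597824), 26.470447540283203) 0.1691681765445578
top 3722 ((0.5384602546691895, 0.31465160846710205), (0.08579108119010925, 0.03190036118030548), 26.589996337890625) 0.1693477029808597
cups 1903 ((0.5399863719940186, 0.3152492046356201), (0.1671941578388214, 0.06349121034145355), 26.58201026916504) 0.0845051254900131
all 7904 ((0.5399863719940186, 0.3152492046356201), (0.1671941578388214, 0.06349121034145355), 26.58201026916504) 0.16904403660909867
t 8.18 pos [0.5369 0.3143 0.2596] jaw deg -63.23 tilt [-0.0046  0.0053] F [ 0.31 -0.63  0.31] w 0.767 q [-1.07  0.46  0.7   1.57 -0.32  1.22 -1.42]
delta cm [ 0.08 -0.03 10.61]
turn 360.0 or -0.0
```

```bash
python3 plan.py 0.5383 0.3148 0.154 -63.4
```

```text
t 8.18 pos [0.5369 0.3143 0.2596] jaw deg -63.23 tilt [-0.0046  0.0053] F [ 0.31 -0.63  0.31] w 0.767 q [-1.07  0.46  0.7   1.57 -0.32  1.22 -1.42]
delta cm [ 0.17  0.09 10.56]
turn 0.2 or -359.8
```

>>> arm_command([
  {"xyz": [0.2,-0.1,2],"turn": 0.2,"jaw": 60},
  {"xyz": [0.2,-0.1,4.5],"turn": 0.2,"jaw": 60},
  {"xyz": [0.2,-0.1,6.5],"turn": 0.2,"jaw": 60},
  {"xyz": [0.2,-0.1,7.5],"turn": 0.2,"jaw": 60},
  {"xyz": [0.2,-0.1,7.5],"turn": 0.2,"jaw": 60},
])

```text
clock: 8.6
position: [0.537, 0.3143, 0.1828]
ee_rot: [-3.054, -0.717, 0.01]
force: [-0.7, -0.6, 0.0]
width: 0.764
```

```bash
python3 plan.py 0.5383 0.3148 0.154 -63.4
```

```text
t 8.6 pos [0.537  0.3143 0.1828] jaw deg -63.56 tilt [-0.0074  0.0029] F [-0.74 -0.56  0.02] w 0.764 q [-1.05  0.53  0.67  1.67 -0.37  1.08 -1.38]
delta cm [0.16 0.03 2.88]
turn 359.8 or -0.2
```

>>> arm_command([
  {"xyz": [0.1,0,1],"turn": 0,"jaw": 80},
  {"xyz": [0.15,0,2],"turn": 0,"jaw": 100},
  {"xyz": [0.15,0,2.8],"turn": 0,"jaw": 110},
  {"xyz": [0.15,0,2.85],"turn": 0,"jaw": 120},
  {"xyz": [0.15,0,2.85],"turn": 0,"jaw": 120},
])

```text
clock: 9.02
position: [0.5379, 0.3149, 0.154]
ee_rot: [-3.054, -0.717, 0.011]
force: [-0.3, 0.2, 0.3]
width: 0.537
```

```bash
python3 plan.py 0.5383 0.3148 0.154 -63.4
```

```text
t 9.02 pos [0.5379 0.3149 0.154 ] jaw deg -63.57 tilt [-0.008   0.0024] F [-0.3   0.23  0.3 ] w 0.537 q [-1.04  0.56  0.65  1.7  -0.39  1.02 -1.36]
delta cm [ 0.03  0.02 -0.  ]
turn 359.8 or -0.2
```

>>> arm_command([
  {"xyz": [0,0,0],"turn": 0,"jaw": 145},
  {"xyz": [0,0,0],"turn": 0,"jaw": 165},
  {"xyz": [0,0,0],"turn": 0,"jaw": 185},
  {"xyz": [0,0,0],"turn": 0,"jaw": 220},
  {"xyz": [0,0,0],"turn": 0,"jaw": 220},
], force=30)

```text
clock: 9.43
position: [0.5382, 0.3151, 0.1544]
ee_rot: [-3.054, -0.717, 0.01]
force: [-0.1, -0.2, 2.6]
width: 0.341
```

```bash
python3 plan.py 0.5383 0.3148 0.154 -63.4
```

```text
t 9.43 pos [0.5382 0.3151 0.1544] jaw deg -63.56 tilt [-0.0073  0.003 ] F [-0.12 -0.25  2.59] w 0.341 q [-1.04  0.56  0.65  1.7  -0.39  1.02 -1.36]
delta cm [-0.    0.03  0.04]
turn 359.8 or -0.2
```

>>> arm_command([
  {"xyz": [0,0,-0.2],"turn": 0,"jaw": 220},
  {"xyz": [0,0,-0.6],"turn": 0,"jaw": 220},
  {"xyz": [0,0,-1.3],"turn": 0,"jaw": 220},
  {"xyz": [0,0,-2.2],"turn": 0,"jaw": 220},
  {"xyz": [0,0,-3],"turn": 0,"jaw": 220},
])

```text
clock: 9.85
position: [0.5385, 0.315, 0.1855]
ee_rot: [-3.054, -0.717, 0.01]
force: [-0.3, -0.1, -1.2]
width: 0.346
```

```bash
python3 plan.py 0.5383 0.3148 0.40 -63.4;python3 - <<'E'
from h import *
d=grab('side'); save(d,'s3')
E
```

```text
t 9.85 pos [0.5385 0.315  0.1855] jaw deg -63.56 tilt [-0.0071  0.0031] F [-0.28 -0.11 -1.22] w 0.346 q [-1.05  0.53  0.67  1.66 -0.37  1.08 -1.38]
delta cm [ -0.14  -0.12 -21.45]
turn 359.8 or -0.2
```

View pics/s3.png

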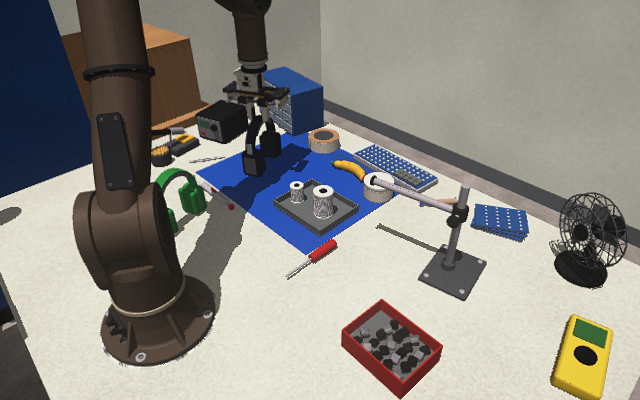

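>>> arm_command([
  {"xyz": [0,0,-2.5],"turn": 0,"jaw": 220},
  {"xyz": [0,0,-6],"turn": 0,"jaw": 220},
  {"xyz": [0,0,-10],"turn": 0,"jaw": 220},
  {"xyz": [0,0,-13.5],"turn": 0,"jaw": 220},
  {"xyz": [0,0,-17],"turn": 0,"jaw": 220},
], force=35)

```text
clock: 10.32
position: [0.5402, 0.3141, 0.3598]
ee_rot: [-3.053, -0.716, 0.004]
force: [1.8, 0.3, -3.1]
width: 0.346
```

```bash
python3 plan.py 0.5567 -0.2044 0.40 -79.6
```

```text
t 10.32 pos [0.5402 0.3141 0.3598] jaw deg -63.6 tilt [-0.0041  0.0051] F [ 1.82  0.32 -3.07] w 0.346 q [-1.08  0.41  0.73  1.39 -0.28  1.44 -1.46]
delta cm [-21.59  47.15  -4.29]
turn 16.0 or -344.0
```

Gentler accelerations while it hangs from the pinch.

>>> arm_command([
  {"xyz": [-0.8,1.8,-1.5],"turn": 1,"jaw": 220},
  {"xyz": [-2,4.4,-3],"turn": 2,"jaw": 220},
  {"xyz": [-3.3,7.2,-4.2],"turn": 4,"jaw": 220},
  {"xyz": [-4.7,10.2,-4.4],"turn": 6,"jaw": 220},
  {"xyz": [-6,13.2,-4.4],"turn": 8,"jaw": 220},
])

```text
clock: 10.73
position: [0.5456, 0.1673, 0.4047]
ee_rot: [-3.095, -0.499, 0.001]
force: [1.3, -0.4, -3.5]
width: 0.349
```

```bash
python3 plan.py 0.5567 -0.2044 0.40 -79.6
```

```text
t 10.73 pos [0.5456 0.1673 0.4047] jaw deg -71.68 tilt [-0.0019  0.0063] F [ 1.28 -0.41 -3.47] w 0.349 q [-0.97  0.3   0.82  1.44 -0.22  1.49 -1.41]
delta cm [-10.62  35.64   0.23]
turn 7.9 or -352.1
```

>>> arm_command([
  {"xyz": [-0.9,3,0],"turn": 1,"jaw": 220},
  {"xyz": [-1.8,6,0],"turn": 2,"jaw": 220},
  {"xyz": [-2.7,9,0],"turn": 4,"jaw": 220},
  {"xyz": [-3.6,12,0],"turn": 6,"jaw": 220},
  {"xyz": [-4.5,15,0],"turn": 7.5,"jaw": 220},
])

```text
clock: 11.15
position: [0.5496, 0.009, 0.4042]
ee_rot: [-3.121, -0.292, 0.001]
force: [0.9, 0.1, -1.8]
width: 0.347
```

```bash
python3 plan.py 0.5567 -0.2044 0.40 -79.6
```

```text
t 11.15 pos [0.5496 0.009  0.4042] jaw deg -79.3 tilt [-0.0011  0.007 ] F [ 0.95  0.14 -1.76] w 0.347 q [-0.77  0.26  0.89  1.5  -0.21  1.48 -1.26]
delta cm [-3.27 21.1   0.28]
turn 0.3 or -359.7
```

>>> arm_command([
  {"xyz": [-0.5,3.2,0],"turn": 0,"jaw": 220},
  {"xyz": [-1,6.5,0],"turn": 0,"jaw": 220},
  {"xyz": [-1.5,10,0],"turn": 0,"jaw": 220},
  {"xyz": [-2,13,0],"turn": 0,"jaw": 220},
  {"xyz": [-2.4,15.5,0],"turn": 0,"jaw": 220},
])

```text
clock: 11.57
position: [0.5541, -0.1508, 0.4038]
ee_rot: [-3.122, -0.289, -0.001]
force: [-0.0, 0.2, -1.1]
width: 0.346
```

```bash
python3 plan.py 0.5567 -0.2044 0.40 -79.6
```

```text
t 11.57 pos [ 0.5541 -0.1508  0.4038] jaw deg -79.43 tilt [-0.0003  0.0067] F [-0.04  0.15 -1.11] w 0.346 q [-0.47  0.33  0.93  1.44 -0.27  1.5  -0.93]
delta cm [-0.72  5.32  0.34]
turn 0.2 or -359.8
```

>>> arm_command([
  {"xyz": [-0.3,2.5,0],"turn": 0,"jaw": 220},
  {"xyz": [-0.6,4.5,0],"turn": 0.2,"jaw": 220},
  {"xyz": [-0.7,5.2,0],"turn": 0.2,"jaw": 220},
  {"xyz": [-0.7,5.2,0],"turn": 0.2,"jaw": 220},
  {"xyz": [-0.7,5.2,0],"turn": 0.2,"jaw": 220},
])

```text
clock: 11.98
position: [0.5568, -0.2027, 0.4035]
ee_rot: [-3.122, -0.283, -0.001]
force: [-0.1, 1.0, -2.7]
width: 0.341
```

```bash
python3 plan.py 0.5567 -0.2044 0.30 -79.6;python3 - <<'E'
from h import *
d=grab('side'); save(d,'s4');d=grab('top'); save(d,'t4'); d=grab('wrist'); save(d,'w4')
E
```

```text
t 11.98 pos [ 0.5568 -0.2027  0.4035] jaw deg -79.64 tilt [-0.0002  0.0072] F [-0.08  1.03 -2.72] w 0.341 q [-0.35  0.37  0.93  1.39 -0.3   1.52 -0.83]
delta cm [-0.05  0.24 10.35]
turn 360.0 or -0.0
```

View pics/s4.png

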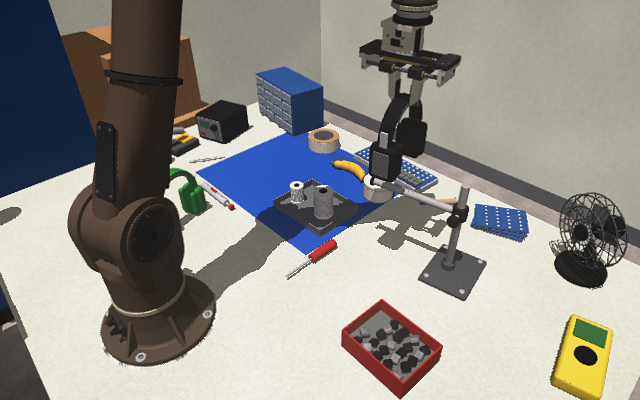

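View pics/w4.png

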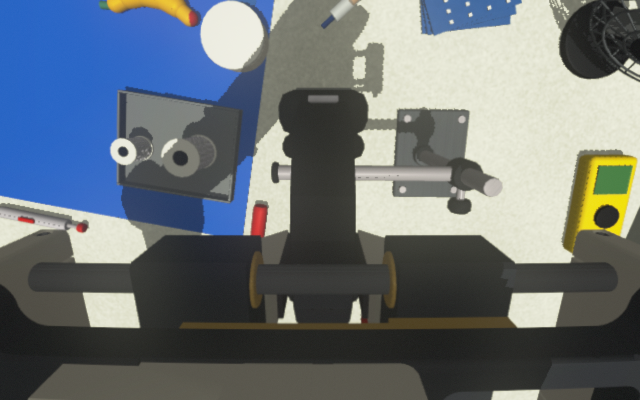

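The side view shows the headset held above the bar with its cups at (385,165) and (410,140). The wrist view shows it crossing the bar (275–500, 172) between stop and post. I'll check that it hangs level and straddles the bar.

Run:
```python
from h import *
import numpy as np
ex=np.array([np.cos(np.radians(10.4)),np.sin(np.radians(10.4))]); ey=np.array([-ex[1],ex[0]])
o=np.array([.5567,-.2044])
for n in ['side','top','wrist']:
    Q=cloud(load(n)).reshape(-1,3); Q=Q[np.isfinite(Q[:,2])]
    X=(Q[:,:2]-o)@ex; Y=(Q[:,:2]-o)@ey; Z=Q[:,2]
    m=(abs(X)<.11)&(abs(Y)<.05)&(Z>.215)&(Z<.425)
    X,Y,Z=X[m],Y[m],Z[m]
    for s in (-1,1):
        k=(s*X>.02)&(Z<.33)
        if k.sum()>10: print(n,s,k.sum(),'X',np.percentile(X[k],[1,99]).round(4),'Y',np.percentile(Y[k],[1,99]).round(4),'Z',np.percentile(Z[k],[1,99]).round(4))
        k=(s*X>.04)&(s*X<.06)&(Z>.33)
        if k.sum()>5: print('  band top at |X|.05',s,np.percentile(Z[k],97).round(4))
```

```text
side -1 1006 X [-0.0873 -0.0411] Y [-0.0312  0.0289] Z [0.2546 0.3297]
  band top at |X|.05 -1 0.4049
side 1 795 X [0.0353 0.0754] Y [-0.032   0.0276] Z [0.2577 0.3298]
  band top at |X|.05 1 0.3941
top 1 32 X [0.0641 0.0877] Y [0.0149 0.0343] Z [0.2785 0.3297]
wrist -1 34 X [-0.0794 -0.0727] Y [-0.0259  0.0306] Z [0.3273 0.33  ]
  band top at |X|.05 -1 0.404
wrist 1 1117 X [0.0398 0.0872] Y [-0.0287  0.0338] Z [0.3191 0.33  ]
  band top at |X|.05 1 0.4055
```

>>> arm_command([
  {"xyz": [0,0,1.5],"turn": 0,"jaw": 220},
  {"xyz": [0,0,4],"turn": 0,"jaw": 220},
  {"xyz": [0,0,6.5],"turn": 0,"jaw": 220},
  {"xyz": [0,0,9],"turn": 0,"jaw": 220},
  {"xyz": [0,0,11],"turn": 0,"jaw": 220},
])

```text
clock: 12.55
position: [0.5571, -0.1984, 0.2917]
ee_rot: [-3.119, -0.291, 0.001]
force: [0.3, -0.5, -2.7]
width: 0.343
```

```bash
python3 plan.py 0.5567 -0.2044 0.205 -79.6
```

```text
t 12.55 pos [ 0.5571 -0.1984  0.2917] jaw deg -79.33 tilt [-0.0012  0.0085] F [ 0.29 -0.53 -2.72] w 0.343 q [-0.35  0.42  0.89  1.61 -0.35  1.28 -0.78]
delta cm [-0.15  0.65  8.67]
turn 0.3 or -359.7
```

>>> arm_command([
  {"xyz": [-0.1,0.3,2],"turn": 0.2,"jaw": 220},
  {"xyz": [-0.15,0.5,4],"turn": 0.3,"jaw": 220},
  {"xyz": [-0.15,0.6,5.5],"turn": 0.3,"jaw": 220},
  {"xyz": [-0.15,0.6,6.8],"turn": 0.3,"jaw": 220},
  {"xyz": [-0.15,0.6,7.2],"turn": 0.3,"jaw": 220},
])

```text
clock: 12.97
position: [0.5562, -0.2019, 0.2177]
ee_rot: [-3.118, -0.286, 0.005]
force: [-1.0, 1.1, -2.4]
width: 0.344
```

```bash
python3 plan.py 0.5567 -0.2044 0.197 -79.6
```

```text
t 12.97 pos [ 0.5562 -0.2019  0.2177] jaw deg -79.51 tilt [-0.0039  0.0098] F [-1.02  1.11 -2.39] w 0.344 q [-0.31  0.49  0.85  1.71 -0.41  1.14 -0.73]
delta cm [0.01 0.27 2.07]
turn 0.1 or -359.9
```

>>> arm_command([
  {"xyz": [0,0.1,0.4],"turn": 0,"jaw": 220},
  {"xyz": [0,0.1,0.8],"turn": 0,"jaw": 220},
  {"xyz": [0,0.1,1.2],"turn": 0,"jaw": 220},
  {"xyz": [0,0.1,1.5],"turn": 0,"jaw": 220},
  {"xyz": [0,0.1,1.6],"turn": 0,"jaw": 220},
])

```text
clock: 13.38
position: [0.5564, -0.2026, 0.2016]
ee_rot: [-3.118, -0.287, 0.004]
force: [0.3, 0.3, -2.5]
width: 0.346
```

```bash
python3 plan.py 0.5567 -0.2044 0.197 -79.6
```

```text
t 13.38 pos [ 0.5564 -0.2026  0.2016] jaw deg -79.5 tilt [-0.0037  0.0099] F [ 0.33  0.26 -2.51] w 0.346 q [-0.3   0.5   0.84  1.73 -0.42  1.11 -0.71]
delta cm [0.   0.18 0.46]
turn 0.1 or -359.9
```

>>> arm_command([
  {"xyz": [0,0,0.1],"turn": 0,"jaw": 220},
  {"xyz": [0,0,0.2],"turn": 0,"jaw": 220},
  {"xyz": [0,0,0.3],"turn": 0,"jaw": 220},
  {"xyz": [0,0,0.4],"turn": 0,"jaw": 220},
  {"xyz": [0,0,0.45],"turn": 0,"jaw": 220},
])

```text
clock: 13.8
position: [0.5564, -0.2026, 0.1971]
ee_rot: [-3.118, -0.287, 0.004]
force: [-0.4, -0.1, -3.1]
width: 0.347
```

```bash
python3 plan.py 0.5567 -0.2044 0.197 -79.6
```

```text
t 13.8 pos [ 0.5564 -0.2026  0.1971] jaw deg -79.5 tilt [-0.0037  0.0099] F [-0.43 -0.11 -3.06] w 0.347 q [-0.3   0.51  0.84  1.74 -0.43  1.1  -0.71]
delta cm [-0.    0.18  0.01]
turn 0.1 or -359.9
```

>>> arm_command([
  {"xyz": [0,0,0.04],"turn": 0,"jaw": 220},
  {"xyz": [0,0,0.08],"turn": 0,"jaw": 220},
  {"xyz": [0,0,0.12],"turn": 0,"jaw": 220},
  {"xyz": [0,0,0.16],"turn": 0,"jaw": 220},
])

```text
clock: 14.13
position: [0.5564, -0.2026, 0.1955]
ee_rot: [-3.118, -0.286, 0.004]
force: [-0.1, 0.3, -2.0]
width: 0.345
```

```bash
python3 plan.py
```

```text
t 14.13 pos [ 0.5564 -0.2026  0.1955] jaw deg -79.51 tilt [-0.0036  0.0099] F [-0.12  0.32 -2.02] w 0.345 q [-0.3   0.51  0.84  1.74 -0.43  1.09 -0.71]
```

>>> arm_command([
  {"xyz": [0,0,0.03],"turn": 0,"jaw": 220},
  {"xyz": [0,0,0.06],"turn": 0,"jaw": 220},
  {"xyz": [0,0,0.1],"turn": 0,"jaw": 220},
])

```text
clock: 14.38
position: [0.5564, -0.2026, 0.1945]
ee_rot: [-3.118, -0.286, 0.004]
force: [-0.5, 0.7, -2.0]
width: 0.346
```

```bash
python3 plan.py
```

```text
t 14.38 pos [ 0.5564 -0.2026  0.1945] jaw deg -79.5 tilt [-0.0036  0.0098] F [-0.47  0.71 -1.99] w 0.346 q [-0.3   0.51  0.84  1.74 -0.43  1.09 -0.71]
```

>>> arm_command([
  {"xyz": [0,0,0.03],"turn": 0,"jaw": 220},
  {"xyz": [0,0,0.06],"turn": 0,"jaw": 220},
  {"xyz": [0,0,0.1],"turn": 0,"jaw": 220},
])

```text
clock: 14.63
position: [0.5564, -0.2026, 0.1934]
ee_rot: [-3.118, -0.286, 0.004]
force: [-0.4, -0.3, -1.8]
width: 0.345
```

```bash
python3 plan.py
```

```text
t 14.63 pos [ 0.5564 -0.2026  0.1934] jaw deg -79.51 tilt [-0.0036  0.0098] F [-0.39 -0.3  -1.84] w 0.345 q [-0.3   0.51  0.84  1.74 -0.43  1.09 -0.71]
```

>>> arm_command([
  {"xyz": [0,0,0.03],"turn": 0,"jaw": 220},
  {"xyz": [0,0,0.06],"turn": 0,"jaw": 220},
  {"xyz": [0,0,0.1],"turn": 0,"jaw": 220},
])

```text
clock: 14.88
position: [0.5565, -0.2026, 0.1932]
ee_rot: [-3.118, -0.286, 0.003]
force: [-4.4, 3.7, 11.5]
width: 0.348
```

```bash
python3 plan.py
```

```text
t 14.88 pos [ 0.5565 -0.2026  0.1932] jaw deg -79.5 tilt [-0.003   0.0102] F [-4.37  3.69 11.52] w 0.348 q [-0.3   0.51  0.83  1.74 -0.43  1.09 -0.71]
```

Firm contact with the bar, about 14 N. I'll ease the load, then open.

>>> arm_command([
  {"xyz": [0,0,0],"turn": 0,"jaw": 220},
  {"xyz": [0,0,0],"turn": 0,"jaw": 220},
])

```text
clock: 15.05
position: [0.5566, -0.2027, 0.1933]
ee_rot: [-3.118, -0.286, 0.003]
force: [-0.1, -0.7, 0.9]
width: 0.342
```

```bash
python3 plan.py;python3 - <<'E'
from h import *
d=grab('side'); save(d,'s5')
E
```

```text
t 15.05 pos [ 0.5566 -0.2027  0.1933] jaw deg -79.5 tilt [-0.0026  0.0101] F [-0.13 -0.71  0.93] w 0.342 q [-0.3   0.51  0.83  1.74 -0.43  1.09 -0.71]
```

View pics/s5.png

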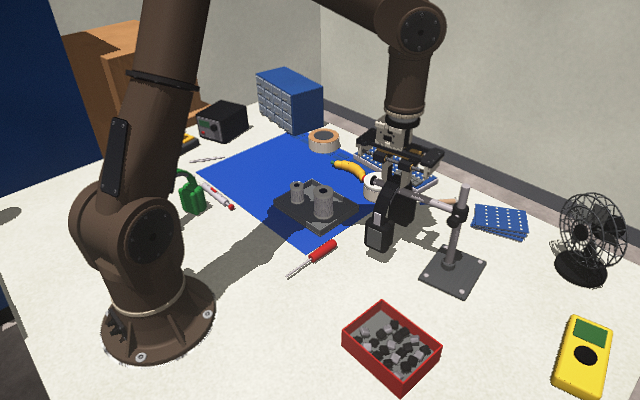

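The headset straddles the bar: near cup at (378,235), bar visible at (370,185) and (430,198), force near zero. Now I'll open.

>>> arm_command([
  {"xyz": [0,0,0],"turn": 0,"jaw": 160},
  {"xyz": [0,0,0],"turn": 0,"jaw": 150},
  {"xyz": [0,0,0],"turn": 0,"jaw": 130},
  {"xyz": [0,0,0],"turn": 0,"jaw": 110},
  {"xyz": [0,0,0],"turn": 0,"jaw": 90},
])

```text
clock: 15.52
position: [0.5566, -0.2027, 0.1933]
ee_rot: [-3.118, -0.286, 0.003]
force: [-0.1, 0.2, 0.4]
width: 0.583
```

```bash
python3 plan.py
```

```text
t 15.52 pos [ 0.5566 -0.2027  0.1933] jaw deg -79.5 tilt [-0.0026  0.01  ] F [-0.14  0.16  0.39] w 0.583 q [-0.3   0.51  0.83  1.74 -0.43  1.09 -0.71]
```

>>> arm_command([
  {"xyz": [0,0,-0.5],"turn": 0,"jaw": 80},
  {"xyz": [0,0,-2],"turn": 0,"jaw": 80},
  {"xyz": [0,0,-5],"turn": 0,"jaw": 80},
  {"xyz": [0,0,-8],"turn": 0,"jaw": 80},
  {"xyz": [0,0,-11],"turn": 0,"jaw": 80},
])

```text
clock: 15.93
position: [0.5565, -0.204, 0.3048]
ee_rot: [-3.119, -0.286, 0.003]
force: [1.4, -0.4, 0.0]
width: 0.685
```

>>> arm_command([
  {"xyz": [-1,-1,-3],"turn": 0,"jaw": 80},
  {"xyz": [-2,-2,-5],"turn": 0,"jaw": 80},
  {"xyz": [-2,-2,-6],"turn": 0,"jaw": 80},
  {"xyz": [-2,-2,-6],"turn": 0,"jaw": 80},
])

```text
clock: 16.27
position: [0.5342, -0.1889, 0.3676]
ee_rot: [-3.119, -0.287, -0.003]
force: [-1.0, -0.3, 0.5]
width: 0.689
```

```bash
python3 plan.py;python3 - <<'E'
from h import *
d=grab('side'); save(d,'s6'); d=grab('top'); save(d,'t6'); d=grab('wrist'); save(d,'w6')
ex=np.array([np.cos(np.radians(10.2)),np.sin(np.radians(10.2))]); ey=np.array([-ex[1],ex[0]])
o=np.array([.5567,-.2044])
for n in ['side','top','wrist']:
    Q=cloud(load(n)).reshape(-1,3); Q=Q[np.isfinite(Q[:,2])]
    X=(Q[:,:2]-o)@ex; Y=(Q[:,:2]-o)@ey; Z=Q[:,2]
    m=(abs(X)<.11)&(abs(Y)<.05)&(Z>.02)&(Z<.225)
    X,Y,Z=X[m],Y[m],Z[m]; print(n,'crown top',np.percentile(Z,99).round(4))
    for s in (-1,1):
        k=(s*X>.02)&(Z<.12)
        if k.sum()>10: print(s,k.sum(),'X',np.percentile(X[k],[1,99]).round(4),'Y',np.percentile(Y[k],[1,99]).round(4),'Z',np.percentile(Z[k],[1,99]).round(4))
Q=cloud(load('top')).reshape(-1,3); p=Q[(Q[:,2]>.07)&(Q[:,2]<.095)&(abs(Q[:,0]-.523)<.06)&(abs(Q[:,1]-.01)<.06)]
print('reel',cv2.minEnclosingCircle(p[:,:2].astype(np.float32)),np.median(p[:,2]))
E
```

```text
t 16.27 pos [ 0.5342 -0.1889  0.3676] jaw deg -79.49 tilt [0.0014 0.0096] F [-0.96 -0.29  0.49] w 0.689 q [-0.41  0.33  0.93  1.53 -0.27  1.42 -0.85]
side crown top 0.2085
-1 707 X [-0.0877 -0.0406] Y [-0.0318  0.0284] Z [0.0442 0.1197]
1 625 X [0.0341 0.0734] Y [-0.0315  0.0275] Z [0.0472 0.1197]
top crown top 0.149
wrist crown top 0.2082
-1 445 X [-0.0828 -0.0354] Y [-0.0308  0.0312] Z [0.0553 0.12  ]
1 498 X [0.0377 0.0863] Y [-0.0304  0.0323] Z [0.1087 0.1199]
reel ((0.5211132168769836, 0.01070378627628088), 0.02877715602517128) 0.08339419971701134
```

View pics/s6.png

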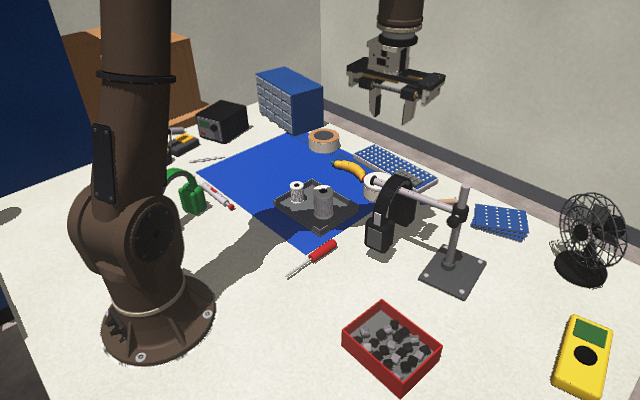

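View pics/t6.png

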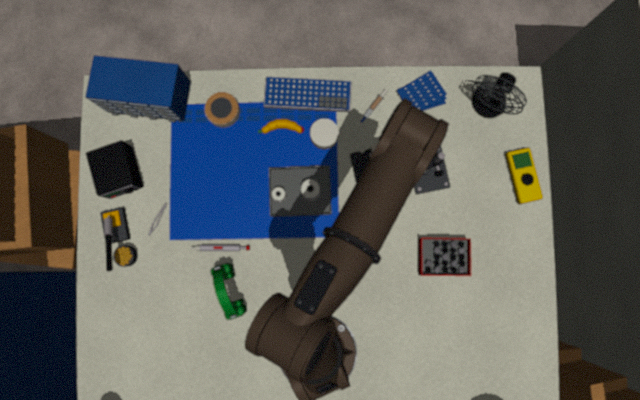

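The headset hangs level on the bar, cups at (378,235) and (402,208) on either side and the gripper well clear. The reel stands at (310,187) in the top view beside the small reel, and the bystanders look unmoved. Handing in.

```bash
python3 -c "
from cell import sign_off; print(sign_off())"
```

```text
the job is handed in; nothing more can be done
None
```

The large reel is back in the tray and the headset is hanging on the bar. I handed the job in at about 16.4 s of the 72 s allowed; no verdict was reported.

- **Reel:** I put it down gently until it touched the tray floor. It stands upright about 100 mm from the small reel. My last measurement put its centre at (0.521, 0.011) and its top at 83 mm; 84 mm was expected.
- **Headset:** I pinched the band, lowered it from above and let go about 35 mm from the bar's middle, towards the free end. The bar turned out to be about 190 mm high. The last depth check showed the cups level, one on each side, with their undersides about 44–47 mm above the bench. The band's top read 208 mm, as it should for a band resting on the bar.
- **Contact force:** the last 1 mm lowering step ended in a brief push of about 14 N on the bar. I eased it to near zero before opening the gripper.
- **Other objects:** the last side and top pictures show the other things in place by eye; I did not measure them. The arm hid the bar from the top camera, so the headset check rests on the side and wrist cameras only.

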